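Shut the sliding lid of a desk organiser past its spring catch

TASK

Shut the desk organiser: press down the spring catch bar along its front (the one with the red strip) and, keeping it held down, push the lid to the left along the bar, past both brass teeth, until the lid is fully home; then let go so that the bar springs back up and locks the lid. Only press and push with the fingertips: pick nothing up, and leave the things in and around the organiser where they are.

Things in the scene. Friction and masses are not known exactly. Their poses are not given: they have to be found in the camera images.
- organiser: Light wooden desk organiser, 100 mm deep, 274 mm long, 50 mm high, fixed. Origin on the desk top; x to its back, y to its left end (the way the lid shuts), z up. y -150 to 0 mm is a closed deck, y 0 to 124 mm the open compartment that the lid covers when shut. In front, x -89 to -49 mm, is a black ledge 14 mm high under the catch bar; its end cheeks (y -158 to -150, 124 to 132 mm) are 30 mm high.
- catch_bar (a joint): How far the aluminium catch bar is pressed, m: 0 = up, 0.010 = fully down. It spans organiser x -84 to -54, y -146 to 120 mm and sinks level wherever pressed; its flat top is 34 mm above the desk when up, 24 mm when down. A spring lifts it with 2 N (up) to 6 N (down). Its two brass teeth block the lid's lug unless the bar is down by more than 0.005; with the lid home, tooth 2 springs up behind the lug.
- lid (a joint): How far the dark wooden lid is open, m: 0 = shut against its stop; it starts 0.07 to 0.10 open. 120 mm long (organiser y 0 to 120 mm when shut), it slides along y with 1 N friction and stays where left. Its front part, x -86 to -52 mm, overhangs the bar at 44 to 66 mm above the desk. Its lug is in tooth 1's way at 0.056 to 0.040 open and in tooth 2's at 0.022 to 0.006.
- press_spot (a point): Point on the bar's top, mid-width, 16 mm from its right-hand end (organiser x -69, y -130 mm). A red strip runs from near here along the bar to under the lid. The bar may be pressed anywhere to the right of the lid, and a finger may slide along it.
- lid_edge (a point): Middle of the right-hand edge face of the lid's overhanging front part: 55 mm above the desk, over the middle of the bar (organiser x -69 mm, y 0 when shut). The upright face is 34 mm wide (x), 22 mm high and looks to organiser -y. A finger standing on the bar to the right of the lid pushes the lid here.
- lug (a point): Middle of the brass lug under the front left corner of the lid, 10 mm (x) by 8 mm (y), hanging from 44 down to 37 mm above the desk; organiser x -79, y 114 mm when shut.
- tooth_1 (a point): Top of the first brass tooth, on the bar's front edge, 10 mm (x) by 8 mm (y), 8 mm above the bar's top; organiser x -79, y 66 mm.
- tooth_2 (a point): Top of the second brass tooth, of the same size; organiser x -79, y 100 mm.
- usb_stick: Black USB stick, 17x49x8 mm, lying loose in the compartment; origin under its middle. To be left alone.
- sharpener: Grey pencil sharpener, 15x25x13 mm, lying loose in the compartment; origin under its middle. To be left alone.
- glue_stick: Red and white glue stick, 29 mm across, 91 mm high, standing upright on the thin desk pad in front of the organiser; origin under its middle. To be left alone.
- stapler: Dark stapler, 150x36x56 mm, standing to the right of the organiser; origin under its middle. To be left alone.
- eraser: Blue and white eraser, 22x56x12 mm, lying on the desk in front of the organiser; origin under its middle. To be left alone.

How it is judged (in metres and radians):
On the way:
1. the fingers hold the catch bar down while the lid slides on between the first tooth and the second (value of joint catch_bar above 0.004 m and value of joint lid between 0.015 and 0.04 m and contact force between the fingers and catch_bar above 0.3 N), for 0.04 s.
At the end, for the whole second after the job is handed in: The lid is shut to within 6 mm of its stop, the catch bar is up again to within 2 mm, so that its second tooth locks the lid, and the five loose things are within 20 mm of where they were (value of joint lid below 0.006 m and value of joint catch_bar below 0.002 m and distance of each of usb_stick, sharpener, glue_stick, stapler, eraser from where it was at the start of the episode below 0.02 m); the robot touches nothing.
It fails at once if the USB stick is moved or lifted (more than 20 mm) (distance of usb_stick from where it was at the start of the episode above 0.02 m).
It fails at once if the pencil sharpener is moved or lifted (more than 20 mm) (distance of sharpener from where it was at the start of the episode above 0.02 m).
It fails at once if the glue stick is moved or lifted (more than 20 mm) (distance of glue_stick from where it was at the start of the episode above 0.02 m).
It fails at once if the stapler is moved or lifted (more than 20 mm) (distance of stapler from where it was at the start of the episode above 0.02 m).
It fails at once if the eraser is moved or lifted (more than 20 mm) (distance of eraser from where it was at the start of the episode above 0.02 m).
It also fails if it takes over 32 s, if anything falls off the work surface, if the arm or the gripper's body presses on something with over 40 N, if the wrist force passes 120 N, or if a joint passes its speed limit or range.

ROBOT

A 7-joint arm with a two-finger parallel gripper is mounted at the origin on a cart in front of the work surface, level with it; the furniture and walls round the work are solid. World frame = base frame: x ahead of the robot, y to its left, z up, the work surface at z = 0. Lengths are in mm, angles in rad, forces in N, time in s.
With the tool pointing down it reaches from about 400 to 875 mm from the base axis. Payload 4.4 kg.
Tool frame: the origin (TCP) lies between the finger pads; the fingertips stand ctrl.tip_reach ahead of it and the grasp point (between the pads) lies 8 mm behind it (ctrl.tip_reach is the distance from the TCP to the fingertips, in mm); z points along the fingers, y is the direction in which the jaws open and shut (so a half turn about z gives the same grasp; the last joint's range is limited). The gripper opens to 85 mm and grips with 20 to 120 N. Pads are 22 mm wide; open, the fingers measure 114 mm over their backs; the gripper's body (76 mm by 85 mm) begins 54 mm behind the grasp point. The pads swing forward as they close: fully open they stand 13 mm farther back than shut.
Start: joints at [-1.321, 0.628, 0.038, 1.517, -0.027, 0.996, -0.02], TCP at [201.852, 617.878, 242.313] pointing down, gripper open.
Joint ranges: [-3.06, 3.06], [-0.37, 2.12], [-1.25, 1.32], [0.18, 2.47], [-1.1, 4.24], [0.23, 1.98], [-2.94, 2.94]. Speed limits (rad/s): [2.57, 2.57, 3.14, 3.14, 3.14, 3.14, 3.14].

INTERFACE

Orientations are given as [roll, pitch, yaw] about the fixed x, y, z axes, in that order (R = Rz(yaw) Ry(pitch) Rx(roll)).
In Python, from cell import status, viewer, order, ctrl gives the robot as it stands.
- The arm moves only by the tool play_rows, never from a script. Its argument "series" is a list of rows, each a list of 5 numbers: the shift along the tool's x, y, z in cm, then the turn about the tool's z in degrees, then the closure, from 0 (fully open) to 1 (shut). In form: [[x, y, z, yaw, gripper], ...]. A call has 1 to 8 rows; each row is the pose to reach, as a shift and turn from the pose commanded when the call began, along the tool's axes at that moment; what a row does not reach only later rows make up. A row lasts 1/10 s, in which the tool goes at most 50 mm and 8.59 degrees, less where a joint would pass 70% of its speed; a pose out of reach is approached as far as the arm can. A call with a gripper value outside its range is refused whole. The fingers move at their own pace and stop on an object; the grip force is fixed at half the most. Time passes only in rows, so rows that repeat a pose let the fingers close. It gives the time, the measured TCP pose, the force and the opening at its end, in the units of the state.
- status.read_state(): the state, without advancing time (a new reading comes with each control period).
- viewer.get_image(name): name is "scene" or "top" or "wrist"; returns a dict with "img" (420x560x3 uint8, red, green, blue), "vfov" (degrees; the focal length in pixels is half the picture's height over the tangent of half this angle, whatever the lens; pixels are square), "cx", "cy" (the principal point, pixels), "dist_coeffs" ([k1, k2, p1, p2, k3] as OpenCV has them; the pictures are not rectified), "rvec" (rotation vector, rad) and "tvec" (3), from world to camera coordinates, as OpenCV has them; the wrist camera has in their place "tool_from_camera" (4x4, takes a point from camera to tool coordinates, whose origin is the TCP and whose axes are the flange's). Camera axes: x right, y down, z forward; pixel columns grow to the right and rows downward; lengths in mm; the calibration is good to about 2 mm. A picture is of the moment at which its call begins: read the wrist's pose just before it. There is no depth.
- order.finish_job(): hands the job in, once; it reports no verdict.
The state is a dict: "clock": time; "qpos": joint angles; "qd": joint speeds; "tau": joint torques, N m; "eef_pos": TCP position; "tool_rot": TCP orientation; "force": force on the tool from outside, world axes, zero at the start; "torque": the same for the moment, N m; "width": finger opening in mm.
Only numpy, scipy, OpenCV 4.12 (cv2) and the standard library are available. Lean on these libraries where they do the work, as an engineer would, in place of code of your own. Each camera call takes 0.05 s, during which the arm holds its last target. There are 200 camera calls.

## Working session

There is one attempt and no reset: what is moved stays moved. The work goes in short steps, Python scripts to look and compute and a tool call to move; the robot and the scene stay as the last step left them, time stands still between calls to the robot, and variables do not carry over. Pictures are saved under pics/ and viewed, about 8 in all and at most 12, crops included, and the job is handed in when it is done.

Besides the shell and the picture viewer there is one more tool, called after "Emit:" by a JSON object that holds its "fn" and its "kwargs", one argument or row to a line. play_rows: Moves the arm, as the interface text tells. Its arguments: {"type":"object","properties":{"series":{"type":"array","items":{"type":"array","items":{"type":"number"}}}},"required":["series"]}

```bash
mkdir -p pics; ls
python3 - <<'E'
from cell import status, viewer, order, ctrl
import cv2,numpy as np
s=status.read_state();print(s,ctrl.tip_reach)
ims=[]
for n in("scene","top"):
    d=viewer.get_image(n);cv2.imwrite(f"pics/{n}.png",d["img"][:,:,::-1]);d2={k:v for k,v in d.items() if k!="img"};print(n,d2)
E
```

```text
pics
{'clock': 0.0, 'qpos': array([-1.32079128,  0.62932582,  0.03844753,  1.51834929, -0.02701934,
        0.99631481, -0.02001272]), 'qd': array([ 0.00035673,  0.00198406,  0.00152461,  0.00187198,  0.00144275,
        0.0002666 , -0.00030952]), 'tau': array([ 4.78766997e-04, -5.63399756e+01,  1.22675434e+00, -1.93442827e+01,
        1.11549729e-02,  1.02387645e-02,  8.65605529e-06]), 'eef_pos': array([201.66208032, 617.29688773, 241.40831996]), 'tool_rot': array([-3.13971340e+00,  1.05829598e-05,  2.82576029e+00]), 'force': array([-0.67979444,  0.29391827,  0.17297166]), 'torque': array([-0.08291737,  0.00904598,  0.01040689]), 'width': 85.19905860662436} 11.0
scene {'vfov': 44.23907863060815, 'cx': 284.44800806260287, 'cy': 210.51290313269047, 'dist_coeffs': array([-0.05190876,  0.        ,  0.        ,  0.        ,  0.        ]), 'rvec': array([ 0.72169914, -2.48225442,  1.31115677]), 'tvec': array([364.71975804, 230.58447819, 728.01739861])}
top {'vfov': 44.74563705889234, 'cx': 288.23309620440915, 'cy': 208.09370458593165, 'dist_coeffs': array([0.02107427, 0.        , 0.        , 0.        , 0.        ]), 'rvec': array([ 2.1646748 , -2.14857218,  0.15593446]), 'tvec': array([-66.85130831, 494.13561668, 963.19648725])}
```

View pics/scene.png

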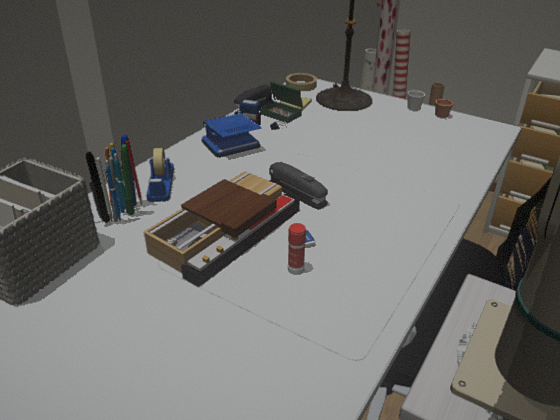

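View pics/top.png

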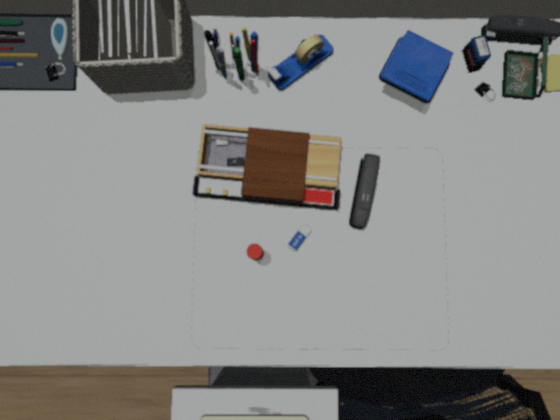

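The scene view shows the organiser with its lid half open, the glue stick (297,248) and stapler (298,183). In the top view the bar runs from (196,190) to (340,200), with the red strip at (318,197), lid spanning columns 243–308, eraser (299,239) and glue stick (255,252). I'll enlarge this.

```bash
cat > h.py <<'E'
import numpy as np, cv2
def cam(d):
    f=d["img"].shape[0]/2/np.tan(np.radians(d["vfov"])/2)
    K=np.array([[f,0,d["cx"]],[0,f,d["cy"]],[0,0,1]]);R=cv2.Rodrigues(d["rvec"])[0]
    return K,R,d["tvec"],d["dist_coeffs"]
def ray(d,px,z):
    K,R,t,D=cam(d)
    n=cv2.undistortPoints(np.array(px,float).reshape(-1,1,2),K,D)[:,0]
    v=np.c_[n,np.ones(len(n))]@R; c=-R.T@t
    return c+v*((z-c[2])/v[:,2])[:,None]
def proj(d,P):
    K,R,t,D=cam(d);return cv2.projectPoints(np.array(P,float),d["rvec"],t,K,D)[0][:,0]
E
python3 - <<'E'
import cv2,numpy as np
from cell import viewer
from h import *
d=viewer.get_image("top");im=d["img"];np.set_printoptions(precision=1,suppress=True)
c=im[115:260,185:385,::-1];cv2.imwrite("pics/topz.png",cv2.resize(c,None,fx=4,fy=4,interpolation=cv2.INTER_CUBIC))
hsv=cv2.cvtColor(im,cv2.COLOR_RGB2HSV)
reg=np.zeros(im.shape[:2],np.uint8);reg[115:260,185:385]=1
def big(m):
    cs=cv2.findContours(m,0,2)[0];return sorted(cs,key=cv2.contourArea)[::-1][:2]
for nm,lo,hi,z in(("lid",(0,90,20),(15,255,110),66),("red",(0,150,115),(8,255,255),34),("red2",(172,150,115),(180,255,255),34),("black",(0,0,0),(180,255,45),30),("blue",(105,100,50),(130,255,255),12)):
    m=cv2.inRange(hsv,lo,hi)*reg
    for c in big(m):
        r=cv2.minAreaRect(c);b=cv2.boxPoints(r);print(nm,cv2.contourArea(c),b.tolist(),"\n",ray(d,b,z))
E
```

```text
lid 4072.0 [[239.3562469482422, 196.5334014892578], [245.82383728027344, 127.54598236083984], [310.3194580078125, 133.5924530029297], [303.85186767578125, 202.57986450195312]] 
 [[ 511.6   29.8   66. ]
 [ 646.2   20.    66. ]
 [ 635.5 -104.4   66. ]
 [ 501.   -92.3   66. ]]
lid 2.5 [[255.0, 259.0], [262.0, 251.0], [263.9114990234375, 252.67257690429688], [256.9114990234375, 260.6725769042969]] 
 [[394.1  -1.6  66. ]
 [409.  -14.4  66. ]
 [405.9 -18.   66. ]
 [391.   -5.2  66. ]]
red 260.0 [[304.2131652832031, 200.65574645996094], [305.2787170410156, 188.93443298339844], [331.4262390136719, 191.3114776611328], [330.3606872558594, 203.0327911376953]] 
 [[ 509.5  -94.3   34. ]
 [ 532.8  -96.4   34. ]
 [ 528.5 -147.7   34. ]
 [ 505.2 -145.5   34. ]]
red 137.5 [[248.0, 245.0], [261.0, 245.0], [261.0, 258.0], [248.0, 258.0]] 
 [[422.   14.1  34. ]
 [422.2 -11.   34. ]
 [397.2 -11.4  34. ]
 [397.   13.6  34. ]]
black 444.0 [[193.1667022705078, 195.39244079589844], [195.01246643066406, 176.8026580810547], [338.78656005859375, 191.07810974121094], [336.9407958984375, 209.6678924560547]] 
 [[ 518.7  123.5   30. ]
 [ 555.8  121.    30. ]
 [ 529.8 -162.6   30. ]
 [ 492.8 -158.8   30. ]]
black 128.5 [[350.0, 161.0], [363.0, 161.0], [363.0, 228.0], [350.0, 228.0]] 
 [[ 590.5 -185.3   30. ]
 [ 590.8 -211.2   30. ]
 [ 457.1 -209.5   30. ]
 [ 456.9 -184.1   30. ]]
blue 126.5 [[288.6400146484375, 243.48001098632812], [297.760009765625, 231.32000732421875], [305.280029296875, 236.95999145507812], [296.1600341796875, 249.1199951171875]] 
 [[426.9 -64.7  12. ]
 [451.2 -82.6  12. ]
 [440.1 -97.5  12. ]
 [415.9 -79.6  12. ]]
```

View pics/topz.png

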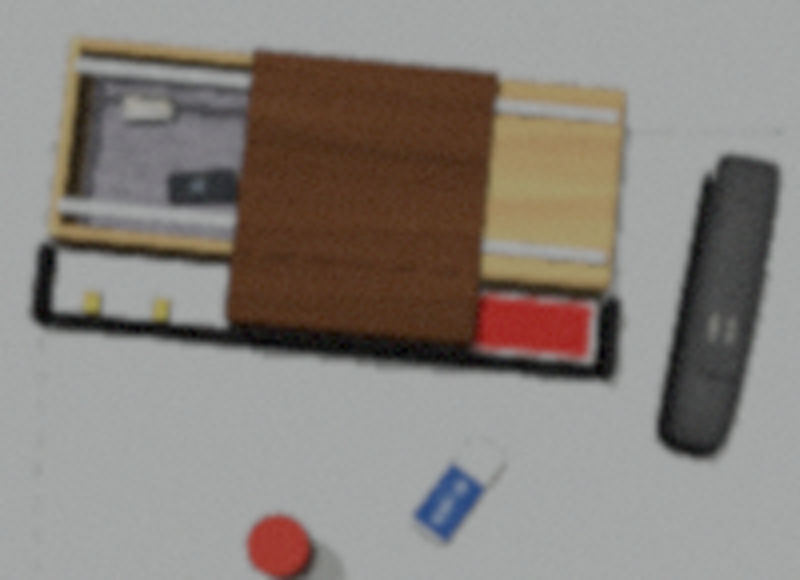

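The enlargement shows both teeth clear (zoom px 92,302 and 162,310), the lid's right edge at zoom column ~480, and the red strip fully visible with free bar to its right. The lid is about 86 mm open, organiser yaw about -5°. Next I work out the move to above the strip with the jaws along the bar.

```bash
cat >> h.py <<'E'
from scipy.spatial.transform import Rotation as Ro
YAW=-0.0885;O=np.array([595.6,-12.5,0])
RO=Ro.from_euler("z",YAW).as_matrix()
def w(p):return O+RO@np.array(p,float)
def o(p):return RO.T@(np.array(p)-O)
def rel(s,target):
    R=Ro.from_euler("xyz",s["tool_rot"]).as_matrix()
    d=R.T@(np.array(target)-s["eef_pos"])/10
    ty=R[:,1];des=RO[:,1];a=np.degrees(np.arctan2(ty[0]*des[1]-ty[1]*des[0],ty@des))
    return d.round(2),"turn tool z",round(-a,2)
E
python3 - <<'E'
from h import *
from cell import status,viewer
s=status.read_state();print(rel(s,w([-69,-117,150])),w([-69,-117,150]))
d=viewer.get_image("top");
print(o(ray(d,[[255,252]],91)[0]), o(ray(d,[[299,239]],12)[0]))
P=[w(p) for p in([-69,-130,34],[-79,66,42],[-79,100,42],[-86,-86.5,66],[-50,-150,50],[50,124,50],[50,-150,50],[-89,-158,30],[-89,132,30])]
im=cv2.resize(d["img"][115:260,185:385,::-1],None,fx=4,fy=4,interpolation=cv2.INTER_CUBIC)
for q in proj(d,P):cv2.circle(im,tuple(((q-[185,115]+.5)*4).astype(int).tolist()),3,(0,255,0),1)
cv2.imwrite("pics/chk.png",im)
E
```

```text
(array([-52.92, -60.58,   9.25]), 'turn tool z', np.float64(-13.03)) [ 516.52904752 -122.9435805   150.        ]
[-189.86214542   -7.05789641   91.        ] [-152.61192668  -86.43733303   12.        ]
```

View pics/chk.png

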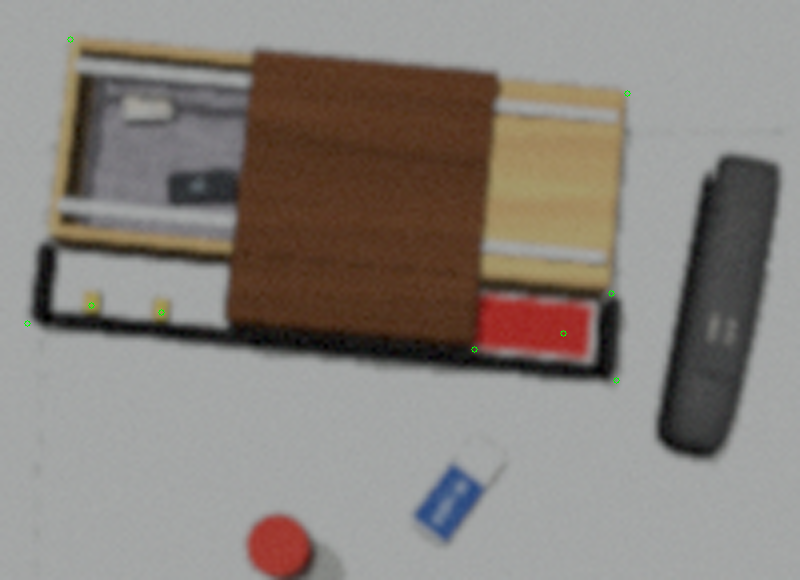

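The projected model lands on the teeth, corners and edges to within about 2 mm, sitting slightly too far forward. Moving over.

Emit:
{"fn": "play_rows", "kwargs": {
  "series": [
    [-4,-3,0,0,1],
    [-8,-7,0,0,1],
    [-12,-11,0,0,1],
    [-16,-15,0,0,1],
    [-19,-19,0,0,1],
    [-22,-23,0,0,1],
    [-25,-27,0,0,1],
    [-28,-31,0,0,1]
  ]
}}

```text
clock: 1.0
eef_pos: [365.8, 252.8, 242.4]
tool_rot: [3.141, 0.0, 2.826]
force: [1.5, 0.5, 1.3]
width: 0.1
```

Emit:
{"fn": "play_rows", "kwargs": {
  "series": [
    [-3.5,-3,0,0,1],
    [-7,-6,0,0,1],
    [-10,-10,0,0,1],
    [-13,-14,0,0,1],
    [-16,-18,0,0,1],
    [-19,-22,0,0,1],
    [-22,-26,0,0,1],
    [-24.9,-29.6,0,0,1]
  ]
}}

```text
clock: 1.8
eef_pos: [510.4, -106.5, 242.4]
tool_rot: [-3.141, 0.0, 2.825]
force: [0.9, 0.2, -1.2]
width: -0.2
```

```bash
sed -i 's/595.6,/597.0,/' h.py
python3 - <<'E'
from h import *
from cell import status,ctrl
s=status.read_state();print(s["eef_pos"],o(s["eef_pos"]),s["tool_rot"],s["force"],s["width"],ctrl.tip_reach,rel(s,w([-69,-117,110])))
E
```

```text
[ 510.3509015  -106.53581829  242.38027414] [ -77.9986806  -101.3262415   242.38027414] [-3.14143567e+00  1.76672644e-04  2.82474651e+00] [ 0.87618793  0.17957107 -1.15066139] -0.2189436422623592 11.0 (array([-1.23, -1.32, 13.24]), 'turn tool z', np.float64(-13.08))
```

Emit:
{"fn": "play_rows", "kwargs": {
  "series": [
    [-1.2,-1.3,4,-7,1],
    [-1.2,-1.3,8,-13,1],
    [-1.2,-1.3,12,-13,1],
    [-1.2,-1.3,14,-13,1],
    [-1.2,-1.3,16,-13,1],
    [-1.2,-1.3,16,-13,1]
  ]
}}

```text
clock: 2.4
eef_pos: [515.6, -119.6, 79.9]
tool_rot: [3.141, -0.005, 3.053]
force: [-0.2, 0.2, 0.4]
width: 0.2
```

Run:
```python
from h import *
from cell import status,viewer
s=status.read_state();print(s["eef_pos"],o(s["eef_pos"]),s["force"],rel(s,w([-69,-117,50])))
a=viewer.get_image("scene")["img"][150:290,130:340,::-1];cv2.imwrite("pics/s2.png",cv2.resize(a,None,fx=3.5,fy=3.5,interpolation=2))
```

```text
[ 515.59777194 -119.62109486   79.89263787] [ -71.61580827 -113.89656581   79.89263787] [-0.17247369  0.16630771  0.36649721] (array([-0.28, -0.31,  2.99]), 'turn tool z', np.float64(-0.02))
```

View pics/s2.png

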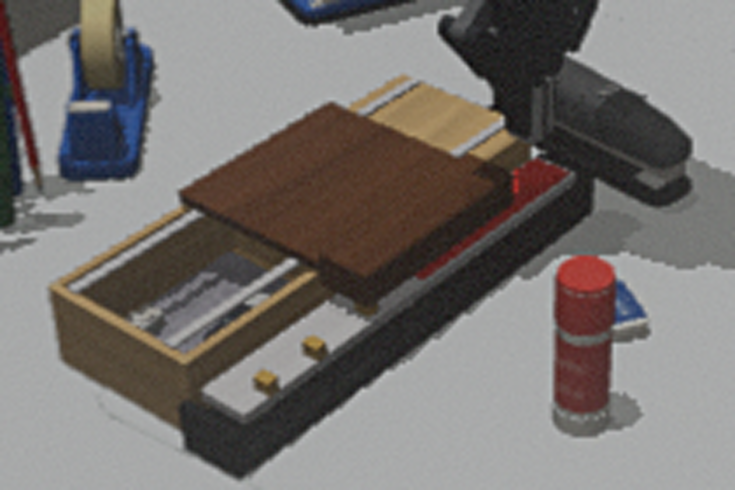

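The closed fingertips (zoom px 538,150) stand over the bar behind the lid, clear of the stapler. Descending, watching the force.

Emit:
{"fn": "play_rows", "kwargs": {
  "series": [
    [-0.3,-0.3,0.5,0,1],
    [-0.3,-0.3,1,0,1],
    [-0.3,-0.3,1.5,0,1],
    [-0.3,-0.3,2,0,1],
    [-0.3,-0.3,2,0,1]
  ]
}}

```text
clock: 2.95
eef_pos: [519.8, -123.1, 61.8]
tool_rot: [3.141, -0.001, 3.053]
force: [-0.1, -0.7, -0.3]
width: -0.1
```

Emit:
{"fn": "play_rows", "kwargs": {
  "series": [
    [0,0,0.3,0,1],
    [0,0,0.6,0,1],
    [0,0,0.9,0,1],
    [0,0,1.2,0,1],
    [0,0,1.2,0,1],
    [0,0,1.2,0,1]
  ]
}}

```text
clock: 3.55
eef_pos: [520.2, -123.3, 50.2]
tool_rot: [3.142, -0.0, 3.053]
force: [-0.7, -0.6, -0.8]
width: 0.0
```

Emit:
{"fn": "play_rows", "kwargs": {
  "series": [
    [0.3,0,0.2,0,1],
    [0.3,0,0.4,0,1],
    [0.3,0,0.6,0,1],
    [0.3,0,0.8,0,1],
    [0.3,0,0.8,0,1],
    [0.3,0,0.8,0,1]
  ]
}}

```text
clock: 4.15
eef_pos: [517.0, -123.0, 42.3]
tool_rot: [3.142, -0.001, 3.053]
force: [-0.8, 0.6, 3.4]
width: -0.1
```

Emit:
{"fn": "play_rows", "kwargs": {
  "series": [
    [0,0,0.15,0,1],
    [0,0,0.3,0,1],
    [0,0,0.45,0,1],
    [0,0,0.5,0,1],
    [0,0,0.5,0,1],
    [0,0,0.5,0,1]
  ]
}}

```text
clock: 4.75
eef_pos: [517.0, -123.1, 37.3]
tool_rot: [-3.142, -0.0, 3.053]
force: [-2.0, -0.7, 4.8]
width: -0.0
```

Force matches the spring (about 7.7 mm down). Pressing 1 mm more, then sliding along the bar.

Emit:
{"fn": "play_rows", "kwargs": {
  "series": [
    [0,0,0.1,0,1],
    [0,0.6,0.1,0,1],
    [0,1.2,0.1,0,1],
    [0,1.8,0.1,0,1],
    [0,2.4,0.1,0,1],
    [0,3,0.1,0,1],
    [0,3,0.1,0,1]
  ]
}}

```text
clock: 5.45
eef_pos: [521.6, -93.3, 36.8]
tool_rot: [-3.141, 0.003, 3.053]
force: [-0.4, -1.7, 6.0]
width: -0.2
```

Run:
```python
from h import *
from cell import status,viewer
s=status.read_state();print(s["eef_pos"],o(s["eef_pos"]),s["force"],s["torque"])
a=viewer.get_image("scene")["img"][150:290,130:340,::-1];cv2.imwrite("pics/s3.png",cv2.resize(a,None,fx=3.5,fy=3.5,interpolation=2))
```

```text
[521.58475969 -93.32685601  36.79467087] [-67.97625468 -87.17607426  36.79467087] [-0.35854001 -1.65404813  6.03556014] [-0.17830533  0.07731757  0.02619585]
```

View pics/s3.png

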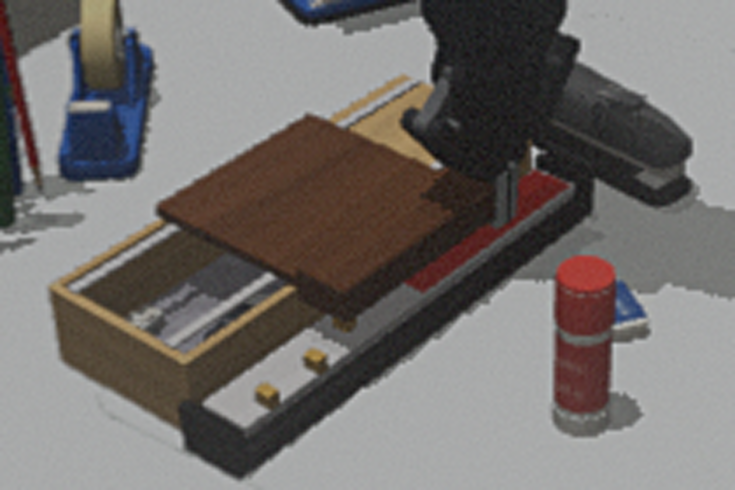

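The bar is down and the lid has moved left (lug at zoom px 343,323, nearing tooth 1 at 315,358). Nothing else has moved, so I continue.

Emit:
{"fn": "play_rows", "kwargs": {
  "series": [
    [0.1,0.7,0,0,1],
    [0.1,1.4,0,0,1],
    [0.1,2.1,0,0,1],
    [0.1,2.8,0,0,1],
    [0.1,3.5,0,0,1],
    [0.1,4.2,0,0,1],
    [0.1,4.9,0,0,1],
    [0.1,4.9,0,0,1]
  ]
}}

```text
clock: 6.3
eef_pos: [525.6, -43.9, 36.9]
tool_rot: [-3.141, 0.005, 3.053]
force: [0.9, -0.1, 5.4]
width: 0.5
```

Emit:
{"fn": "play_rows", "kwargs": {
  "series": [
    [0,0.4,0,0,1],
    [0,0.8,0,0,1],
    [0,1.2,0,0,1],
    [0,1.5,0,0,1],
    [0,1.8,0,0,1],
    [0,1.8,0,0,1]
  ]
}}

```text
clock: 6.9
eef_pos: [527.1, -27.0, 37.0]
tool_rot: [-3.141, 0.005, 3.052]
force: [-0.1, -2.1, 5.7]
width: 0.2
```

Run:
```python
from h import *
from cell import status,viewer
s=status.read_state();print(s["eef_pos"],o(s["eef_pos"]),s["force"],s["torque"])
a=viewer.get_image("scene")["img"][150:290,130:340,::-1];cv2.imwrite("pics/s4.png",cv2.resize(a,None,fx=3.5,fy=3.5,interpolation=2))
```

```text
[527.09377526 -26.96683176  36.95251233] [-68.35399789 -20.5888429   36.95251233] [-0.06711773 -2.09198262  5.70840109] [-0.52136122 -0.02756148 -0.07128593]
```

View pics/s4.png

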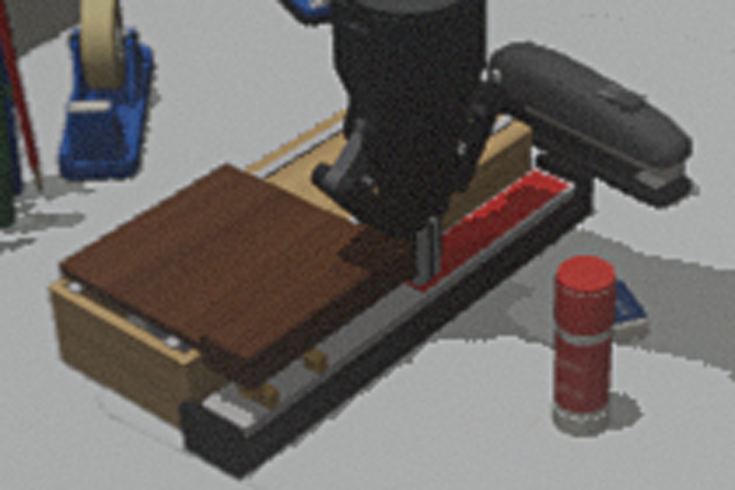

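The lid is past tooth 1 and nearly home, with its front left corner at zoom px 245,385 just short of the end. Finishing slowly until the stop is felt.

Emit:
{"fn": "play_rows", "kwargs": {
  "series": [
    [0,0.1,0,0,1],
    [0,0.2,0,0,1],
    [0,0.3,0,0,1],
    [0,0.4,0,0,1],
    [0,0.4,0,0,1]
  ]
}}

```text
clock: 7.45
eef_pos: [527.4, -23.5, 37.0]
tool_rot: [-3.14, 0.005, 3.052]
force: [-0.1, -4.2, 6.0]
width: 0.2
```

Emit:
{"fn": "play_rows", "kwargs": {
  "series": [
    [0,0.1,0,0,1],
    [0,0.2,0,0,1],
    [0,0.2,0,0,1],
    [0,0.2,0,0,1]
  ]
}}

```text
clock: 7.85
eef_pos: [527.5, -22.7, 37.0]
tool_rot: [-3.139, 0.005, 3.051]
force: [1.2, -6.2, 6.0]
width: 0.1
```

Emit:
{"fn": "play_rows", "kwargs": {
  "series": [
    [0,0.1,0,0,1],
    [0,0.2,0,0,1],
    [0,0.3,0,0,1],
    [0,0.3,0,0,1],
    [0,0.3,0,0,1]
  ]
}}

```text
clock: 8.35
eef_pos: [527.5, -22.0, 37.2]
tool_rot: [-3.137, 0.005, 3.049]
force: [-1.2, -11.3, 8.9]
width: -0.3
```

The stop is felt: 11 N with almost no travel. Unload, back off a little, then rise straight up.

Emit:
{"fn": "play_rows", "kwargs": {
  "series": [
    [0,-0.3,0,0,1],
    [0,-0.6,0,0,1],
    [0,-0.8,0,0,1],
    [0,-0.8,-0.3,0,1],
    [0,-0.8,-0.8,0,1],
    [0,-0.8,-1.5,0,1],
    [0,-0.8,-3,0,1],
    [0,-0.8,-5,0,1]
  ]
}}

```text
clock: 9.15
eef_pos: [523.5, -25.6, 86.1]
tool_rot: [-3.141, -0.003, 3.052]
force: [0.1, -0.4, 0.4]
width: -0.1
```

Emit:
{"fn": "play_rows", "kwargs": {
  "series": [
    [0,0,-4,0,1],
    [0,0,-8,0,1],
    [0,-4,-12,0,1],
    [0,-8,-15,0,1],
    [0,-12,-15,0,1],
    [0,-16,-15,0,1],
    [0,-16,-15,0,1]
  ]
}}

```text
clock: 9.85
eef_pos: [508.4, -192.4, 236.9]
tool_rot: [-3.137, -0.0, 3.042]
force: [-0.5, 0.0, -0.2]
width: 0.1
```

Run:
```python
from h import *
from cell import status,viewer
s=status.read_state();print(s["clock"],s["eef_pos"],s["force"])
a=viewer.get_image("scene")["img"][150:290,130:340,::-1];a=cv2.resize(a,None,fx=2.6,fy=2.6,interpolation=2)
d=viewer.get_image("top");b=cv2.resize(d["img"][115:260,185:385,::-1],(a.shape[1],a.shape[0]*0+int(145*a.shape[1]/200)),interpolation=2)
im=np.vstack([a[:300],b[:300]]);cv2.imwrite("pics/s5.png",im);print(im.shape)
hsv=cv2.cvtColor(d["img"],cv2.COLOR_RGB2HSV)
m=cv2.inRange(hsv,(0,90,20),(15,255,110));m[:115]=0;m[215:]=0;m[:,:185]=0;m[:,345:]=0
c=max(cv2.findContours(m,0,2)[0],key=cv2.contourArea);b=cv2.boxPoints(cv2.minAreaRect(c));print([o(p).round(1) for p in ray(d,b,66)])
```

```text
9.85 [ 508.36276903 -192.36367268  236.94880182] [-0.51069861  0.01319734 -0.19399974]
(600, 546, 3)
[array([-88.2, 120.5,  66. ]), array([ 48. , 121.4,  66. ]), array([45.8, -0.6, 66. ]), array([-90.4,   0.6,  66. ])]
```

View pics/s5.png

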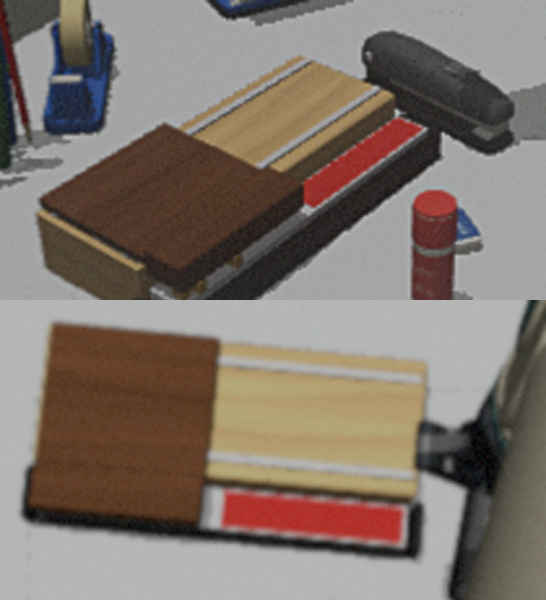

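The lid measures y 0–121 mm, so it is home, and the strip is fully exposed. Next I check the bar height by two views of the strip.

Run:
```python
from h import *
from cell import viewer
def red(d,box):
    h=cv2.cvtColor(d["img"],cv2.COLOR_RGB2HSV);m=cv2.inRange(h,(0,130,90),(8,255,255))|cv2.inRange(h,(172,130,90),(180,255,255))
    k=np.zeros_like(m);x0,y0,x1,y1=box;k[y0:y1,x0:x1]=255;m&=k
    c=max(cv2.findContours(m,0,2)[0],key=cv2.contourArea);M=cv2.moments(m,True);return np.array([M["m10"]/M["m00"],M["m01"]/M["m00"]])
t=viewer.get_image("top");s=viewer.get_image("scene")
a=red(t,(240,180,345,212));b=red(s,(235,180,300,240));print("scene strip centroid",b)
for z in(34,29,24):print(z,proj(s,ray(t,[a],z)))
# stationary objects vs. initial picture
for n,d in(("top",t),("scene",s)):
    i=cv2.imread(f"pics/{n}.png")[:,:,::-1];df=cv2.absdiff(i,d["img"]).max(2)
    for nm,bx in dict(top=dict(glue=(244,240,268,265),eraser=(286,226,312,252)),scene=dict(glue=(285,220,308,275),stapler=(264,160,330,208)))[n].items():
        x0,y0,x1,y1=bx;print(n,nm,"changed px",(df[y0:y1,x0:x1]>45).sum())
```

```text
scene strip centroid [273.38311688 215.94318182]
34 [[267.06610349 210.57581689]]
29 [[266.7656844  212.54375303]]
24 [[266.46727802 214.49867843]]
top glue changed px 0
top eraser changed px 0
scene glue changed px 0
scene stapler changed px 131
```

Run:
```python
from h import *
from cell import viewer
def red(d,poly):
    h=cv2.cvtColor(d["img"],cv2.COLOR_RGB2HSV);m=cv2.inRange(h,(0,130,90),(8,255,255))|cv2.inRange(h,(172,130,90),(180,255,255))
    k=np.zeros_like(m);cv2.fillPoly(k,[np.array(poly)],255);m&=k
    M=cv2.moments(m,True);return np.array([M["m10"]/M["m00"],M["m01"]/M["m00"]])
t=viewer.get_image("top");s=viewer.get_image("scene")
a=red(t,[(240,180),(345,180),(345,212),(240,212)]);b=red(s,[(240,185),(305,185),(305,212),(286,214),(286,235),(240,235)]);print(b)
for z in(34,24):print(z,proj(s,ray(t,[a],z)))
```

```text
[266.90084388 211.48101266]
34 [[267.0915045  210.56826213]]
24 [[266.49277985 214.49100951]]
```

That gives z ≈ 32 mm, within calibration error of 34 mm. I calibrate it against the initial pictures, when the bar was known to be up.

Run:
```python
from h import *
from cell import viewer
# front-right strip corner: compare initial vs now in scene view (fixed cameras)
s=viewer.get_image("scene")
i=cv2.imread("pics/scene.png")[:,:,::-1].astype(np.uint8)
def red(im):
    h=cv2.cvtColor(np.ascontiguousarray(im),cv2.COLOR_RGB2HSV);m=cv2.inRange(h,(0,130,90),(8,255,255))|cv2.inRange(h,(172,130,90),(180,255,255))
    k=np.zeros_like(m);k[185:215,281:298]=255;m&=k
    M=cv2.moments(m,True);return M["m00"],M["m10"]/M["m00"],M["m01"]/M["m00"]
print(red(i),red(s["img"]))
```

```text
(75.0, 284.41333333333336, 200.34666666666666) (75.0, 284.41333333333336, 200.34666666666666)
```

The end of the strip is pixel-identical to the initial picture, so the bar is fully up. Handing in.

```bash
python3 -c "
from cell import order;print(order.finish_job())"
```

```text
the job is handed in; nothing more can be done
None
```

The organiser is shut. I pressed the bar down about 8–9 mm with the closed fingertips and slid the lid to the left past both teeth. At the stop the sideways force rose to 11 N with almost no further travel. I then backed off and lifted clear, about 10 s in.

**Last checks before handing in:**
- **Lid:** it measures organiser y 0 to 121 mm, so it is home.
- **Bar:** the end of the red strip sits at exactly the same pixels as at the start, so the bar is fully up. A separate two-view height gave about 32 mm instead of 34 mm, which is within the calibration error. My first try at that height was thrown off by the glue stick in the colour mask.
- **Glue stick and eraser:** no pixels changed in their image regions.
- **Stapler:** 131 pixels changed in its region. I put this down to the arm's shadow, because its tip is at the same place to about a pixel.
- **USB stick and sharpener:** they are under the lid now and could not be seen, but nothing went into the compartment.
- **Arm:** it stood clear with about 0.5 N on the wrist.

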